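# Press a drilling block home with the swing clip

### The job

Set the oak block in the drilling fixture: take the clip by its red knob and swing it round its pivot screw until its sprung toe has ridden up onto the end of the block and its brass nose presses the block snugly against the end stop (about 13 N, at least 8 and never over 18), and hold it so for about a second. Then swing the clip gently clear again, right back to its park pin, and let go, leaving the block up against the stop. Move the block only with the clip, not with the gripper, and leave the other things on the bench alone.

Things in the scene. Friction and masses are not known exactly. Their poses are not given: they have to be found in the camera images.
- fixture: Aluminium plate, 10 mm thick, fixed to the bench; spans x -65 to +105, y -120 to +95 mm. Origin on the bench below the middle of the block's channel; z up. The channel runs along y between two rails (tops 22 mm over the bench, 58 mm apart). The clip's pivot is at x +75, y -70 mm, the stop bracket at y +85 mm.
- block: Loose oak drilling block with three holes, 55 x 110 x 30 mm (x, y, z), about 0.2 kg; origin at the centre of its underside, long axis y along the channel. It lies on the plate (underside 10, top 40 mm over the bench), 4 to 44 mm short of the stop screw, its -y end towards the clip.
- stop: Blue stop bracket on the plate at the +y end of the channel, 50 x 14 x 34 mm; origin at the centre of its underside. A screw with a brass foot sticks out of it towards the block (-y): its face is 20 to 48 mm from the origin, set anew each time and not measured, to be found by feel. It does not yield. A block that touches it has its origin at fixture y -18 to +10 mm.
- pivot (a point): Axis of the clip's pivot screw, 55 mm over the bench. The clip's sprung brass nose sits at 75 mm radius from it, under the arm, its tip 12 mm ahead of the arm's centre line (towards the block). The nose gives 4 N per mm, over 10 mm. Pivot friction 1 N, nose lever 75/120 and 2 to 5 N friction at the block: 11 to 12 N at the knob gives 10 to 14 N at the stop.
- clip_knob (a point): Middle of the clip's upright red round knob, 18 mm in diameter, 50 to 94 mm over the bench (this point: 72 mm), with free room all round. It goes on a circle of 120 mm radius about the pivot; being round, it may be held or pushed at any yaw, but turns with some friction in a tight grip (up to 3 N more). The steel arm below it is 18 mm wide, 44 to 50 mm over the bench.
- clip (a joint): Swing of the clip: 0 at the park pin, growing clockwise from above, towards the block, to 1.65. The knob's offset from the pivot is 120 mm x (-cos(q - 1.22), sin(q - 1.22)) in fixture x, y; at q = 1.22 the arm is square across the channel. Stays where it is left. The nose first touches a block at the stop at q = 1.01 to 1.40; 0.06 rad more presses about 13 N.
- clip_tongue (a joint): Lift of the sprung steel tongue under the arm (m): 0 at rest, 0.003 when lying on the block. Its upturned toe reaches 33 mm ahead of the arm's centre line: it pushes the block along or climbs onto it, before or after the block meets the stop (2 to 5 N at the knob). Then the nose touches, drives the block on (2 to 4 N at the knob), and at the stop the force rises about 1.5 N per mm of knob travel.
- spanner: Bystander: steel spanner, 39 x 202 x 6 mm, left of the fixture.
- measure: Bystander: black and yellow tape measure, 36 x 79 x 66 mm, right and in front of the fixture.
- bolt: Bystander: hex bolt with nut, 20 x 64 x 18 mm, left front of the fixture.
There are look-alikes about, which are no part of the job. Of the things that look like the block, the larger one is meant.

How it is judged:
By the outcome, as a careful person would: the job done as asked, in the order asked, and still so for the second after the job is handed in, with the robot touching nothing.
It also fails if it takes over 72 s, if anything falls off the work surface, if the arm or the gripper's body presses on something with over 40 N, if the wrist force passes 120 N, or if a joint passes its speed limit or range.

### The arm

A 6-joint arm with a two-finger parallel gripper is mounted at the origin on a cart in front of the work surface, level with it; the furniture and walls round the work are solid. World frame = base frame: x ahead of the robot, y to its left, z up, the work surface at z = 0. Lengths are in mm, angles in rad, forces in N, time in s.
With the tool pointing down it reaches from about 375 to 975 mm from the base axis. Payload 3.8 kg.
Tool frame: the origin (TCP) lies midway between the tips of the shut fingers; the grasp point (between the pads) lies r.hold_point_z behind it (r.hold_point_z is the distance from the TCP to the grasp point, in mm); z points along the fingers, y is the line along which they close (so a half turn about z gives the same grasp; the last joint's range is limited). The gripper opens to 85 mm and grips with 20 to 120 N. Pads are 22 mm wide; open, the fingers measure 114 mm over their backs; the gripper's body (76 mm by 85 mm) begins 54 mm behind the grasp point. The pads swing forward as they close: fully open they stand 13 mm farther back than shut.
Start: joints at [-1.382, 0.264, 1.604, -0, 1.274, -0.037], TCP at [151.118, -657.861, 197.18] pointing down, gripper open.
Joint ranges: [-2.63, 2.63], [-0.94, 2.18], [0.31, 2.57], [-1.31, 4.45], [0, 2.66], [-2.55, 2.55]. Speed limits (rad/s): [2.57, 2.57, 3.14, 3.14, 3.14, 3.14].

### API

Orientations are given as a 3x3 rotation matrix whose columns are the frame's x, y, z axes.
In Python, from bench import r gives the robot as it stands.
- The arm moves only by the tool step_arm, never from a script. Its argument "plan" is one flat list of numbers, 6 for each row, row after row: the shift along the tool's x, y, z in mm, then the turn, a rotation vector about the tool's x, y, z in degrees. In form: [dx, dy, dz, ax, ay, az, dx, dy, dz, ax, ay, az, ...]. A call has 1 to 12 rows; each row is the pose to reach, as a shift and turn from the pose commanded when the call began, along the tool's axes at that moment; what a row does not reach only later rows make up. A row lasts 1/8 s, in which the tool goes at most 62.5 mm and 10.7 degrees, less where a joint would pass 70% of its speed; a pose out of reach is approached as far as the arm can. A call with a gripper value outside its range is refused whole. "jaw" is the finger opening in mm, from 0 to 85.4, set as the call begins (left out, the last holds). The fingers move at their own pace and stop on an object; the grip force is fixed at half the most. Time passes only in rows, so rows that repeat a pose let the fingers close. It gives the time, the measured TCP pose, the force, the opening and the grip force at its end, in the units of the state.
- r.state(): the state, without advancing time (a new reading comes with each control period).
- r.capture(name): name is "side" or "top" or "wrist"; returns a dict with "pixels" (420x560x3 uint8, red, green, blue), "camera_matrix" (3x3 intrinsics, pixels), "position" and "attitude" of the camera in the world. Camera axes: x right, y up, looking along -z (the intrinsics and any distortion apply to the point x, -y, -z); pixel columns grow to the right and rows downward; lengths in mm; the calibration is good to about 2 mm. The wrist camera is an equidistant fisheye: a pixel r from the principal point sees the ray r / f radians off the axis. A picture is of the moment at which its call begins. There is no depth.
- r.hand_in(): hands the job in; it is judged then, once.
Trained networks look in a picture, given as the dict that the camera call returned (one of the last four; its "shot" number tells which), for a name from the list of things; names that differ only in an ending like _2 or _b are one class to them, and where a whole thing is asked for, a point or a joint stands for the part that bears it (a point fixed in the world has none). Each returns a list of dicts, best first, with "confidence" (0 to 1); they miss things now and then, are a little off and sometimes report something else, mostly with a low value. They report only what shows in the picture. A call takes as long as a camera call. They do not tell look-alikes from the thing itself.
- r.spot_in(picture, label): "box" ([left, top, right, bottom] in pixels, round what is visible of it).
- r.outline_of(picture, label): "pixels" (420x560 bool, what is visible of it) and "box" ([left, top, right, bottom] in pixels, round what is visible of it).
- r.place_of(picture, label): "point" ([row, column] in pixels: a listed point, or the origin of a listed thing).
The state is a dict: "time": time; "joints": joint angles; "joint_vel": joint speeds; "effort": joint torques, N m; "tcp_pos": TCP position; "tcp_rot": TCP orientation; "ft_force": force on the tool from outside, world axes, zero at the start; "ft_torque": the same for the moment, N m; "grip_width": finger opening in mm; "grasp_force": force on a finger pad.
Only numpy, scipy, OpenCV 4.12 (cv2) and the standard library are available. Lean on these libraries where they do the work, as an engineer would, in place of code of your own. Each camera call takes 0.05 s, during which the arm holds its last target. There are 200 camera calls.

## Working session

There is one attempt and no reset: what is moved stays moved. The work goes in short steps, Python scripts to look and compute and a tool call to move; the robot and the scene stay as the last step left them, time stands still between calls to the robot, and variables do not carry over. Pictures are saved under pics/ and viewed, at most 10 in all, crops included, and the job is handed in when it is done.

Besides the shell and the picture viewer there is one more tool, called after ">>>" as name(argument=value, ...), one argument or row to a line, values as JSON. step_arm: Moves the arm, as the interface text tells. Its arguments: {"type":"object","properties":{"plan":{"type":"array"},"jaw":{"type":"number"}},"required":["plan"]}

```bash
ls; mkdir -p pics
cat > h.py <<'E'
import numpy as np, cv2
from bench import r
def ray(c,row,col):
    K=np.array(c["camera_matrix"]);u=(col-K[0,2])/K[0,0];v=(row-K[1,2])/K[1,1]
    if c.get("_w"):
        th=np.hypot(u,v);s=np.sin(th)/max(th,1e-9);d=np.array([u*s,-v*s,-np.cos(th)])
    else: d=np.array([u,-v,-1.])
    return np.array(c["attitude"])@d
def at(c,row,col,z):
    d=ray(c,row,col);p=np.array(c["position"]);return p+d*(z-p[2])/d[2]
def cap(n):
    c=r.capture(n)
    c["_w"]=(n=="wrist");return c
E
python3 - <<'E'
from h import *
for n in("top","side"):
    c=cap(n);cv2.imwrite(f"pics/{n}0.png",c["pixels"][...,::-1])
    print(n,[k for k in c],np.round(c["position"]),np.round(c["attitude"],2).tolist())
    for l,z in(("fixture",0),("block",10),("stop",10),("pivot",55),("clip_knob",72),("spanner",0),("measure",0),("bolt",0)):
        for o in r.place_of(c,l)[:4]: print(l,np.round(o["point"]),round(o["confidence"],2),np.round(at(c,*o["point"],z)))
s=r.state();print(s["tcp_rot"],s["ft_force"],r.hold_point_z)
E
```

```text
pics
top ['pixels', 'camera_matrix', 'position', 'attitude', 'shot', '_w'] [ 329.   56. 1101.] [[-0.02, 0.99, -0.15], [-1.0, -0.02, 0.0], [0.0, 0.15, 0.99]]
fixture [211. 267.] 0.89 [501.  87.   0.]
block [210. 279.] 0.97 [504.  54.  10.]
block [187. 366.] 0.73 [ 562. -176.   10.]
stop [218. 235.] 0.8 [485. 171.  10.]
pivot [172. 290.] 0.72 [594.  24.  55.]
clip_knob [186. 335.] 0.57 [552. -87.  72.]
spanner [254. 159.] 0.61 [394. 368.   0.]
measure [259. 401.] 0.77 [ 371. -261.    0.]
bolt [265. 234.] 0.54 [361. 172.   0.]
side ['pixels', 'camera_matrix', 'position', 'attitude', 'shot', '_w'] [ 49. 743. 542.] [[-0.83, 0.28, -0.49], [-0.56, -0.42, 0.71], [-0.01, 0.86, 0.5]]
fixture [238. 276.] 0.64 [504.  81.   0.]
block [229. 278.] 0.68 [515.  58.  10.]
block [188. 307.] 0.64 [ 564. -163.   10.]
block [196. 388.] 0.6 [ 360. -239.   10.]
block [198. 261.] 0.22 [637. -44.  10.]
pivot [200. 259.] 0.98 [585.  34.  55.]
clip_knob [177. 298.] 0.61 [558. -99.  72.]
spanner [334. 235.] 0.88 [398. 363.   0.]
measure [198. 387.] 0.88 [ 363. -246.    0.]
bolt [283. 309.] 0.62 [361. 176.   0.]
[[ 9.74613222e-01  2.23895213e-01 -1.34272376e-05]
 [ 2.23895214e-01 -9.74613222e-01  2.13177310e-05]
 [-8.31342537e-06 -2.37828367e-05 -1.00000000e+00]] [-0.30646848 -0.34850872  0.18938764] 18.700000000000003
```

View pics/top0.png

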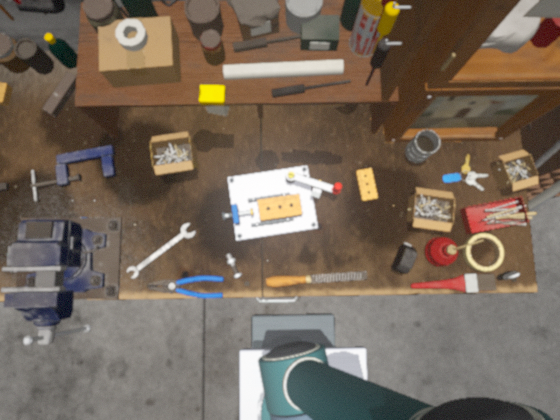

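View pics/side0.png

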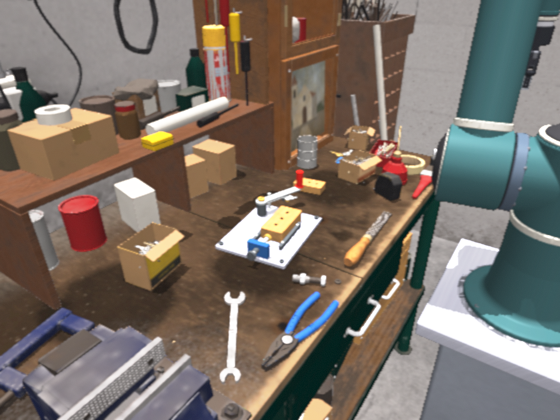

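The top view shows the fixture plate at columns 228–317, rows 167–240. The stop is at (214,237), the block at (208,279), the pivot at (178,292) and the red knob at (187,338), parked. The look-alike block is at (184,366), clear of the knob's path. I'll go above the knob and turn the jaws along the swing tangent.

>>> step_arm(
  plan=[500,-529,-100,0,0,-61,500,-529,-100,0,0,-61,500,-529,-100,0,0,-61,500,-529,-100,0,0,-61,500,-529,-100,0,0,-61,500,-529,-100,0,0,-61,500,-529,-100,0,0,-61,500,-529,-100,0,0,-61,500,-529,-100,0,0,-61,500,-529,-100,0,0,-61,500,-529,-100,0,0,-61,500,-529,-100,0,0,-61],
  jaw=40,
)

```text
time: 2.4
tcp_pos: [521.0, -27.9, 297.9]
tcp_rot: [[0.275, 0.961, 0.001], [0.961, -0.275, 0.0], [0.0, 0.001, -1.0]]
ft_force: [0.7, 0.3, 0.3]
grip_width: 39.3
grasp_force: 0.0
```

>>> step_arm(
  plan=[0,0,0,0,0,0],
)

```text
time: 2.52
tcp_pos: [521.4, -27.6, 297.8]
tcp_rot: [[0.272, 0.962, 0.001], [0.962, -0.272, 0.001], [0.001, 0.001, -1.0]]
ft_force: [0.1, -0.2, 0.6]
grip_width: 40.0
grasp_force: 0.0
```

```bash
cat > look.py <<'E'
from h import *
import sys
c=cap("wrist");cv2.imwrite(f"pics/{sys.argv[1]}.png",c["pixels"][...,::-1])
for l,z in(("fixture",0),("block",10),("stop",10),("pivot",55),("clip_knob",72)):
    for o in r.place_of(c,l)[:2]: print(l,np.round(o["point"]),round(o["confidence"],2),np.round(at(c,*o["point"],z),1))
s=r.state();print(s["time"],np.round(s["tcp_pos"],1),np.degrees(np.arctan2(s["tcp_rot"][1][0],s["tcp_rot"][0][0])),np.round(s["joints"],2),np.round(s["ft_force"],1),s["grip_width"])
E
python3 look.py w1
```

```text
block [246. 333.] 0.7 [ 566.4 -172.3   10. ]
block [112. 255.] 0.66 [507.4  54.6  10. ]
stop [ 45. 224.] 0.77 [492.3 162.2  10. ]
pivot [120. 320.] 0.88 [587.9  21.   55. ]
2.825 [519.4 -31.5 297. ] 73.82965007637988 [-0.11 -0.08  1.79 -0.    1.43  0.17] [-0.2  0.2  0.8] 39.67334130024718
```

View pics/w1.png

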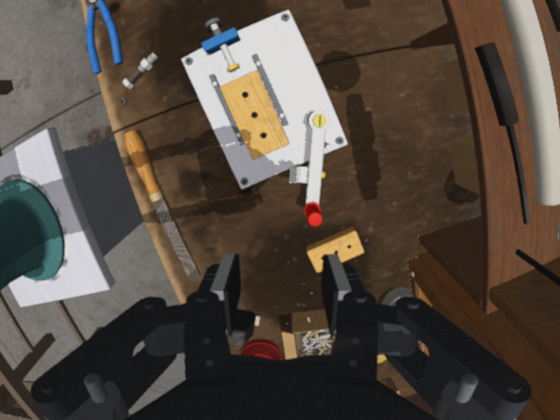

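The wrist view shows the plate corners near (row, col) (12,287), (60,183), (188,243) and (145,346). The pivot screw is at (121,318). The knob's top is at (209,312) and its base at (222,315). The brass foot is at (66,233), with the block just beyond it.

Run:
```python
from h import *
c=cap("wrist")
C=[at(c,*p,10)[:2] for p in((12,287),(60,183),(188,243),(145,346))]
for p,q in zip(C,[(105,95),(-65,95),(-65,-120),(105,-120)]): print(np.round(p,1),q)
A=np.array(C)@[1,1j];B=np.array([(105,95),(-65,95),(-65,-120),(105,-120)])@[1,1j]
a=np.angle(np.sum((A-A.mean())*np.conj(B-B.mean())));t=A.mean()-np.exp(1j*a)*B.mean()
print("yaw",a,"org",t,"pivot",t+np.exp(1j*a)*(75-70j))
print("knobtop",at(c,209,312,94),"pivot",at(c,121,318,60))
im=c["pixels"].astype(int);m=(im[...,0]>150)&(im[...,1]<60)&(im[...,2]<60);m[:190]=0;m[235:]=0;m[:,:300]=0;m[:,330:]=0
ys,xs=np.nonzero(m);print(ys.min(),ys.max(),xs.min(),xs.max(),at(c,ys.mean(),xs.mean(),78))
P=t+np.exp(1j*a)*(75-70j)
for q in(0,):print("knob q0",P+np.exp(1j*a)*120*(-np.cos(q-1.22)+1j*np.sin(q-1.22)))
```

```text
[590.4 179.5] (105, 95)
[428.8 157.6] (-65, 95)
[456.9 -49.8] (-65, -120)
[618.4 -29.9] (105, -120)
yaw 0.13199835526662007 org (502.1469185388462+74.10904731853337j) pivot (585.7075592377056+14.589140346192366j)
knobtop [545.01531447 -82.37437954  94.        ] pivot [582.8836942   16.68015125  60.        ]
200 222 305 323 [548.51589681 -94.24959491  78.        ]
knob q0 (559.6607901352882-102.54994714950803j)
```

>>> step_arm(
  plan=[-53,47,145,0,0,0,-53,47,145,0,0,0,-53,47,145,0,0,0,-53,47,145,0,0,0,-53,47,145,0,0,0],
)

```text
time: 3.5
tcp_pos: [551.0, -94.7, 153.6]
tcp_rot: [[0.278, 0.961, 0.002], [0.961, -0.278, -0.0], [0.0, 0.002, -1.0]]
ft_force: [0.2, -0.6, -0.4]
grip_width: 40.2
grasp_force: 0.0
```

```bash
python3 look.py w2; python3 -c "
from h import *
c=cap('wrist');print(c['position'],np.round(c['attitude'],3),c['camera_matrix'])
im=c['pixels'].astype(int);m=((im[...,0]>140)&(im[...,1]<70)&(im[...,2]<70)).astype('uint8')
n,_,s,ce=cv2.connectedComponentsWithStats(m);print([(s[i],ce[i]) for i in range(1,n) if s[i,4]>40])"
```

```text
block [250. 316.] 0.96 [ 569.2 -172.4   10. ]
block [ 59. 196.] 0.68 [508.6  54.1  10. ]
pivot [ 57. 287.] 0.61 [590.4  20.8  55. ]
clip_knob [202. 275.] 0.97 [547.6 -92.7  72. ]
3.8 [551.3 -94.  153.8] 73.97235803135906 [-0.21  0.08  1.9   0.    1.16  0.07] [-0.2 -0.   0.2] 39.878411238879785
[571.58362934 -23.29857246 330.20140022] [[ 0.961  0.265  0.078]
 [-0.276  0.919  0.281]
 [ 0.003 -0.291  0.957]] [[325.1922621    0.         280.53714984]
 [  0.         325.1922621  209.3117481 ]
 [  0.           0.           1.        ]]
[(array([263, 184,  25,  17, 107], dtype=int32), array([275.42990654, 190.10280374])), (array([264, 199,  22,  22, 359], dtype=int32), array([274.8551532 , 209.52924791])), (array([158, 379,  13,  11,  47], dtype=int32), array([163.4893617 , 383.12765957]))]
```

View pics/w2.png

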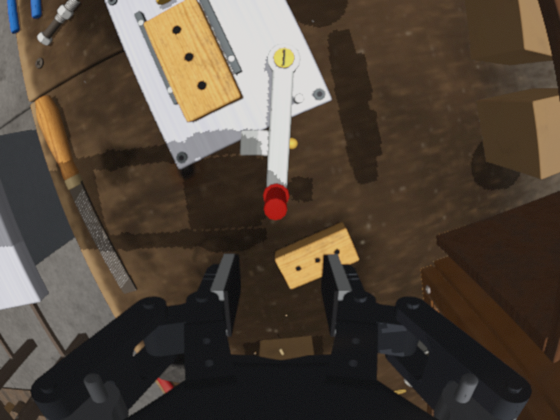

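The picture shows the knob between the open fingers in y, with its top at (209,275). The pivot screw is at (57,284). The arm lies beside a small brass pin at (143,293), so it is parked. The knob's centre is about (548,-93). I'll descend around it.

>>> step_arm(
  plan=[0,-3,50,0,0,4.7,0,-3,93,0,0,4.7,0,-3,93,0,0,4.7,0,-3,93,0,0,4.7,0,-3,93,0,0,4.7],
)

```text
time: 4.47
tcp_pos: [549.9, -93.9, 61.9]
tcp_rot: [[0.354, 0.935, 0.005], [0.935, -0.354, -0.001], [0.001, 0.005, -1.0]]
ft_force: [0.3, 0.1, -1.0]
grip_width: 40.3
grasp_force: 0.0
```

>>> step_arm(
  plan=[0,0,0,0,0,0,0,0,0,0,0,0,0,0,0,0,0,0,0,0,0,0,0,0],
  jaw=23,
)

```text
time: 4.97
tcp_pos: [547.6, -93.4, 59.2]
tcp_rot: [[0.354, 0.935, -0.0], [0.935, -0.354, 0.0], [0.0, -0.0, -1.0]]
ft_force: [-0.3, -0.6, -0.8]
grip_width: 23.2
grasp_force: 0.0
```

```bash
python3 look.py w3; python3 -c "
from h import *
c=cap('side')
for l,z in(('fixture',0),('block',10),('stop',10),('pivot',55),('clip_knob',72)):
    for o in r.place_of(c,l)[:2]: print(l,round(o['confidence'],2),np.round(at(c,*o['point'],z),1))"
```

```text
block [ 52. 158.] 0.96 [509.6  51.1  10. ]
block [291. 336.] 0.79 [ 567.4 -170.1   10. ]
pivot [ 27. 274.] 0.69 [588.3  22.3  55. ]
clip_knob [248. 280.] 0.61 [548.3 -91.9  72. ]
5.275 [547.6 -93.4  59.1] 69.237151791608 [-0.21  0.17  1.99 -0.    0.98  0.15] [ 0.7 -0.1 -0.9] 22.675736935208132
fixture 0.59 [501.5  90.    0. ]
block 0.87 [514.5  57.6  10. ]
block 0.71 [ 561.2 -167.    10. ]
stop 0.55 [491.9 158.5  10. ]
pivot 0.84 [585.9  14.6  55. ]
clip_knob 0.83 [ 558.7 -105.5   72. ]
```

View pics/w3.png

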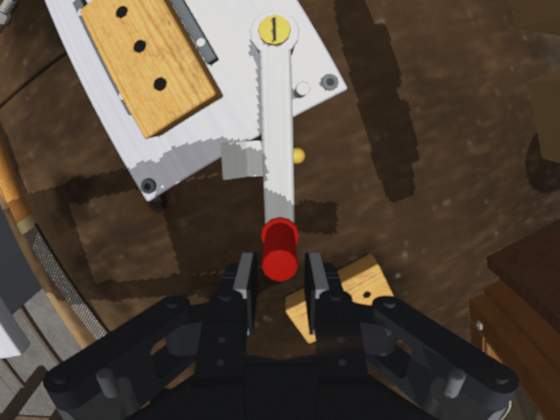

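Run:
```python
from h import *
c=cap("wrist");s=r.state()
K=np.array(c["camera_matrix"])
def proj(p):
    d=np.array(c["attitude"]).T@(np.array(p)-c["position"]);v=np.array([d[0],-d[1],-d[2]])
    th=np.arctan2(np.hypot(v[0],v[1]),v[2]);k=th/np.hypot(v[0],v[1])
    return [K[1,2]+K[1,1]*k*v[1],K[0,2]+K[0,0]*k*v[0]]
t=np.array(s["tcp_pos"]);R=np.array(s["tcp_rot"])
for z in(59,78,94): print(z,np.round(proj([t[0],t[1],z])))
print(np.round(R.T@(np.array([548.3,-91.9,72])-t),1), "knobtop",R.T@(at(c,264,280,94)-t),"knobbase",R.T@(at(c,238,280,50)-t))
a,b=at(c,200,150,10),at(c,87,347,10);print(a,b,np.linalg.norm(b-a),np.arctan2(b[1]-a[1],b[0]-a[0]))
print("screwhead",at(c,30,274,60),"pin",at(c,88,302,45))
```

```text
59 [242. 280.]
78 [255. 280.]
94 [269. 280.]
[  1.7   0.1 -12.8] knobtop [  2.80772637   0.19326207 -34.83536093] knobbase [-1.33696475  0.12376648  9.16466282]
[459.62607647 -46.91013653  10.        ] [623.81264844 -22.9188869   10.        ] 165.93013733023884 0.14509501884572523
screwhead [587.19453601  19.39023871  60.        ] pin [590.96146937 -15.24265998  45.        ]
```

The TCP is centred on the knob to about 1 mm, and the plate yaw is about 0.14. I take the pivot as (588,20), with the knob at 250.4° from it. I'll swing 24° in 2° rows, rotating the tool with the arc.

>>> step_arm(
  plan=[0.1,-4.2,0,0,0,2,0.3,-8.4,0,0,0,4,0.7,-12.6,0,0,0,6,1.2,-16.8,0,0,0,8,1.8,-20.9,0,0,0,10,2.6,-25.0,0,0,0,12,3.6,-29.1,0,0,0,14,4.7,-33.2,0,0,0,16,5.9,-37.2,0,0,0,18,7.3,-41.2,0,0,0,20,8.8,-45.1,0,0,0,22,10.4,-49.0,0,0,0,24],
)

```text
time: 7.12
tcp_pos: [505.0, -66.3, 59.2]
tcp_rot: [[0.706, 0.708, -0.0], [0.708, -0.706, -0.0], [-0.0, -0.0, -1.0]]
ft_force: [-0.6, -2.0, 0.3]
grip_width: 22.7
grasp_force: 0.6
```

```bash
cat > st.py <<'E'
from h import *
s=r.state();R=np.array(s["tcp_rot"])
f=np.mean([ (r.capture("top"),np.array(r.state()["ft_force"]))[1] for _ in range(3)],axis=0)
P=np.array([588,20]);v=np.array(s["tcp_pos"][:2])-P;print("t",s["time"],"phi",np.degrees(np.arctan2(v[1],v[0]))%360,"R",np.hypot(*v),"yaw",np.degrees(np.arctan2(R[1,0],R[0,0])),"pos",np.round(s["tcp_pos"],1),"F tool",np.round(R.T@f,1),"grip",s["grip_width"])
E
python3 st.py; python3 look.py w4
```

```text
t 7.125 phi 226.12723590935522 R 119.69785080264104 yaw 45.10677384904082 pos [505.  -66.3  59.2] F tool [-0.1  0.2 -0.3] grip 22.690462785368815
block [253. 425.] 0.93 [ 566.6 -172.6   10. ]
block [100. 168.] 0.56 [509.4  50.7  10. ]
stop [29. 68.] 0.66 [494.6 163.3  10. ]
pivot [ 32. 276.] 0.88 [588.4  20.3  55. ]
clip_knob [252. 286.] 0.71 [507.5 -68.9  72. ]
7.575 [505.5 -66.3  59.1] 45.236602966989324 [-0.18  0.08  2.09  0.    0.97  0.6 ] [-0.1  0.4  0.4] 23.07942282445369
```

View pics/w4.png

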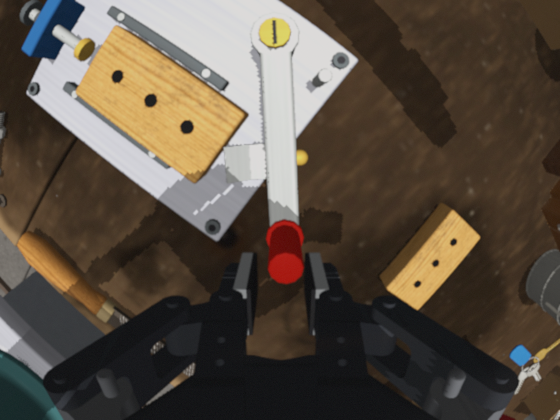

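The clip follows: the knob at (255,286) sits against the right finger. The toe at (160,235) is close to the block's end, and the block's far end is only a few mm short of the brass foot at (48,84). I'll go on more slowly, 1° per row.

>>> step_arm(
  plan=[0,-2.1,0,0,0,1,0.1,-4.2,0,0,0,2,0.2,-6.3,0,0,0,3,0.3,-8.4,0,0,0,4,0.5,-10.5,0,0,0,5,0.7,-12.6,0,0,0,6,0.9,-14.7,0,0,0,7,1.2,-16.8,0,0,0,8,1.5,-18.8,0,0,0,9,1.8,-20.9,0,0,0,10],
)

```text
time: 8.82
tcp_pos: [491.9, -50.5, 59.2]
tcp_rot: [[0.817, 0.576, 0.0], [0.576, -0.817, -0.0], [-0.0, 0.0, -1.0]]
ft_force: [0.6, -1.9, 0.3]
grip_width: 23.1
grasp_force: 1.1
```

>>> step_arm(
  plan=[0,-2.1,0,0,0,1,0.1,-4.2,0,0,0,2,0.2,-6.3,0,0,0,3,0.3,-8.4,0,0,0,4],
)

```text
time: 9.32
tcp_pos: [487.2, -43.2, 59.2]
tcp_rot: [[0.856, 0.518, -0.0], [0.518, -0.856, 0.0], [-0.0, -0.0, -1.0]]
ft_force: [0.4, -2.3, 0.1]
grip_width: 23.1
grasp_force: 1.1
```

```bash
python3 st.py; python3 look.py w5
```

```text
t 9.325 phi 212.077918207898 R 119.00500669654738 yaw 31.172809487375403 pos [487.2 -43.2  59.2] F tool [-1.1  1.4 -0.3] grip 23.057327089776606
fixture [84. 62.] 0.52 [488.9 169.8   0. ]
block [212. 462.] 0.95 [ 566.4 -168.5   10. ]
block [123. 171.] 0.86 [506.8  58.8  10. ]
stop [82. 61.] 0.6 [491.9 164.   10. ]
pivot [ 32. 277.] 0.91 [589.1  20.2  55. ]
clip_knob [252. 286.] 0.71 [488.7 -46.7  72. ]
9.775 [487.3 -43.1  59.1] 31.22858745486717 [-0.14  0.05  2.13  0.    0.97  0.89] [ 0.5 -1.2 -0.3] 22.93571058338541
```

View pics/w5.png

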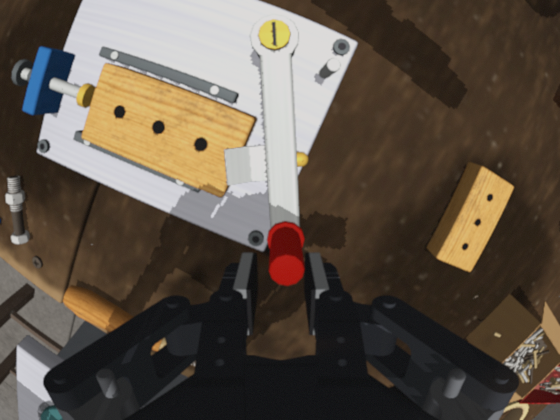

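The block has been pushed until its far end meets the brass foot at (95,87). The toe at (165,245) is at the block's near end. Next the toe should climb, so I'll continue carefully and read the force.

>>> step_arm(
  plan=[0,-1,0,0,0,0.5,0,-2.1,0,0,0,1,0,-3.1,0,0,0,1.5,0.1,-4.2,0,0,0,2],
)

```text
time: 10.28
tcp_pos: [485.2, -39.7, 59.2]
tcp_rot: [[0.873, 0.488, 0.0], [0.488, -0.873, -0.0], [-0.0, 0.0, -1.0]]
ft_force: [0.0, -2.5, 0.5]
grip_width: 23.3
grasp_force: 1.1
```

>>> step_arm(
  plan=[0,-1,0,0,0,0.5,0,-2.1,0,0,0,1,0,-3.1,0,0,0,1.5,0.1,-4.2,0,0,0,2],
)

```text
time: 10.78
tcp_pos: [483.1, -35.9, 59.2]
tcp_rot: [[0.889, 0.457, -0.0], [0.457, -0.889, -0.0], [-0.0, -0.0, -1.0]]
ft_force: [0.4, -2.6, -0.2]
grip_width: 22.9
grasp_force: 1.1
```

>>> step_arm(
  plan=[0,-1,0,0,0,0.5,0,-2.1,0,0,0,1,0,-3.1,0,0,0,1.5,0.1,-4.2,0,0,0,2],
)

```text
time: 11.28
tcp_pos: [481.2, -32.2, 59.1]
tcp_rot: [[0.905, 0.426, -0.0], [0.426, -0.905, -0.0], [-0.0, -0.0, -1.0]]
ft_force: [-0.7, -3.1, 1.6]
grip_width: 23.1
grasp_force: 1.2
```

```bash
python3 st.py; python3 look.py w6
```

```text
t 11.275 phi 206.02810506896617 R 118.87369684165895 yaw 25.206231150885014 pos [481.2 -32.2  59.1] F tool [-0.8  1.9 -0.1] grip 23.084328922114608
block [131. 173.] 0.95 [506.8  63.8  10. ]
block [192. 476.] 0.8 [ 567.4 -168.3   10. ]
stop [105.  64.] 0.91 [492.  162.5  10. ]
pivot [ 34. 277.] 0.9 [588.4  19.9  55. ]
clip_knob [253. 285.] 0.64 [481.8 -35.6  72. ]
11.725 [481.4 -32.1  59.1] 25.230498846032184 [-0.12  0.03  2.14  0.    0.97  1.01] [-1.1 -2.2 -0.1] 22.98194668818841
```

>>> step_arm(
  plan=[0,-1,0,0,0,0.5,0,-2.1,0,0,0,1,0,-3.1,0,0,0,1.5,0.1,-4.2,0,0,0,2],
)

```text
time: 12.22
tcp_pos: [479.6, -28.3, 59.2]
tcp_rot: [[0.919, 0.394, -0.0], [0.394, -0.919, -0.0], [-0.0, 0.0, -1.0]]
ft_force: [0.8, -3.3, -0.7]
grip_width: 23.1
grasp_force: 1.2
```

>>> step_arm(
  plan=[0,-1,0,0,0,0.5,0,-2.1,0,0,0,1,0,-3.1,0,0,0,1.5,0.1,-4.2,0,0,0,2],
)

```text
time: 12.72
tcp_pos: [478.0, -24.5, 59.2]
tcp_rot: [[0.932, 0.362, -0.0], [0.362, -0.932, -0.0], [-0.0, 0.0, -1.0]]
ft_force: [-0.2, -3.8, -0.4]
grip_width: 23.0
grasp_force: 1.6
```

>>> step_arm(
  plan=[0,-1,0,0,0,0.5,0,-2.1,0,0,0,1,0,-3.1,0,0,0,1.5,0.1,-4.2,0,0,0,2],
)

```text
time: 13.22
tcp_pos: [476.7, -20.3, 59.2]
tcp_rot: [[0.944, 0.329, 0.0], [0.329, -0.944, 0.0], [0.0, -0.0, -1.0]]
ft_force: [0.3, -2.3, -1.0]
grip_width: 23.0
grasp_force: 0.8
```

```bash
python3 st.py; python3 look.py w7
```

```text
t 13.225 phi 199.92791205294066 R 118.37559257137394 yaw 19.20635083336246 pos [476.7 -20.3  59.2] F tool [-1.1  1.2  0.4] grip 23.036183248483415
block [142. 180.] 0.86 [506.1  65.5  10. ]
block [173. 490.] 0.65 [ 567.6 -170.3   10. ]
stop [125.  68.] 0.84 [492.6 164.2  10. ]
pivot [ 33. 276.] 0.56 [589.   20.6  55. ]
clip_knob [255. 284.] 0.71 [475.7 -23.6  72. ]
13.675 [476.8 -20.4  59.2] 19.23265483261308 [-0.1   0.02  2.15  0.    0.97  1.14] [-0.7 -0.2  0.1] 23.143936299685965
```

View pics/w7.png

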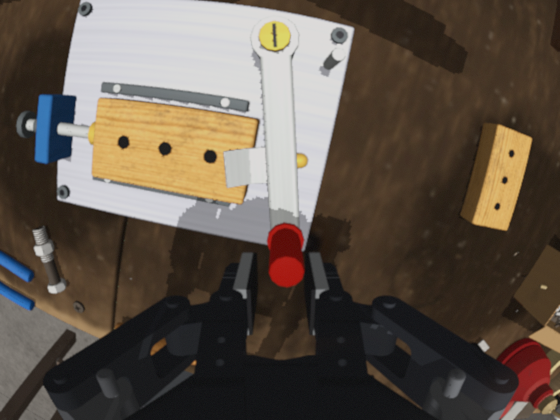

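The toe now lies over the block's near end at (165,240), with force dropping from 3.8 to 2.3 N as it climbed. The block's far end is at the brass foot (132,94). Next comes the nose, in small monitored steps.

>>> step_arm(
  plan=[0,-1,0,0,0,0.5,0,-2.1,0,0,0,1,0,-3.1,0,0,0,1.5,0.1,-4.2,0,0,0,2],
)

```text
time: 14.18
tcp_pos: [475.4, -16.5, 59.2]
tcp_rot: [[0.955, 0.296, -0.0], [0.296, -0.955, -0.0], [-0.0, 0.0, -1.0]]
ft_force: [-0.7, -1.9, -0.6]
grip_width: 23.1
grasp_force: 0.8
```

>>> step_arm(
  plan=[0,-1,0,0,0,0.5,0,-2.1,0,0,0,1,0,-3.1,0,0,0,1.5,0.1,-4.2,0,0,0,2],
)

```text
time: 14.68
tcp_pos: [474.1, -12.4, 59.2]
tcp_rot: [[0.965, 0.262, -0.0], [0.262, -0.965, -0.0], [-0.0, -0.0, -1.0]]
ft_force: [-0.9, -0.4, 0.4]
grip_width: 23.2
grasp_force: 0.8
```

```bash
python3 st.py
```

```text
t 14.675 phi 195.89611179470722 R 118.38664940146526 yaw 15.203835716194293 pos [474.1 -12.4  59.2] F tool [-0.4  1.2 -0.2] grip 23.237788962391168
```

>>> step_arm(
  plan=[0,-1,0,0,0,0.5,0,-2.1,0,0,0,1,0,-3.1,0,0,0,1.5,0.1,-4.2,0,0,0,2],
)

```text
time: 15.32
tcp_pos: [473.1, -8.4, 59.1]
tcp_rot: [[0.974, 0.228, -0.0], [0.228, -0.974, -0.0], [-0.0, 0.0, -1.0]]
ft_force: [-0.5, -3.0, 0.4]
grip_width: 22.9
grasp_force: 1.2
```

>>> step_arm(
  plan=[0,-1,0,0,0,0.5,0,-2.1,0,0,0,1,0,-3.1,0,0,0,1.5,0.1,-4.2,0,0,0,2],
)

```text
time: 15.82
tcp_pos: [472.8, -4.4, 59.7]
tcp_rot: [[0.981, 0.194, 0.001], [0.194, -0.981, -0.0], [0.001, 0.0, -1.0]]
ft_force: [-4.1, -2.8, 9.0]
grip_width: 23.0
grasp_force: 3.8
```

```bash
python3 st.py
```

```text
t 15.825 phi 191.95049039545995 R 117.75744160248652 yaw 11.195561636176507 pos [472.8  -4.4  59.7] F tool [-1.4  1.2 -3.2] grip 23.022543531388653
```

```bash
python3 look.py w8; python3 -c "
from h import *
c=cap('side');s=r.state();print(np.round(s['ft_force'],1),np.round(s['ft_torque'],2),s['tcp_pos'])
cv2.imwrite('pics/side8.png',cv2.resize(c['pixels'][120:300,180:420,::-1],None,fx=3.2,fy=3.2))"
```

```text
block [142. 501.] 0.84 [ 569.7 -169.4   10. ]
block [156. 194.] 0.56 [506.   65.3  10. ]
stop [155.  79.] 0.87 [491.6 163.6  10. ]
pivot [ 37. 278.] 0.58 [588.5  19.8  55. ]
clip_knob [256. 294.] 0.65 [471.6 -12.7  72. ]
16.275 [473.1  -4.   59.8] 11.22911079055353 [-0.06  0.01  2.16  0.    0.97  1.31] [-0.4 -0.4  5.9] 23.025940843359525
[-1.6 -1.1  5.6] [-0.24  0.18 -0.01] [473.09801169  -4.00573909  59.80975456]
```

View pics/side8.png

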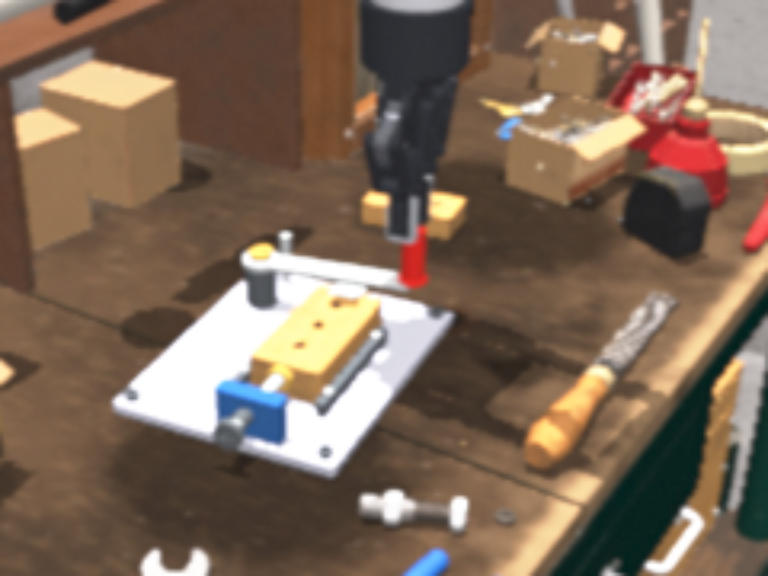

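View pics/w8.png

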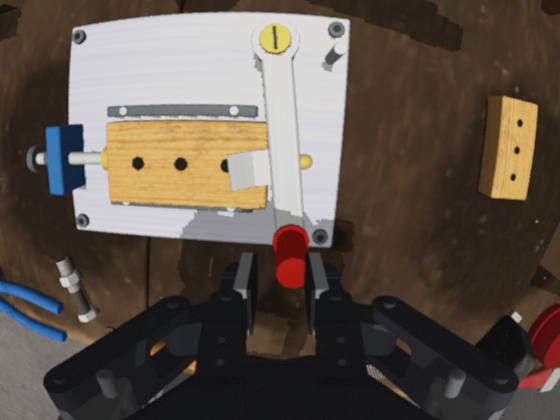

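The side view shows the fingers around the knob, the toe on the block and the block touching the foot. In the wrist view the knob, at (260,292), sits further toward the right finger than before, and there is an upward force I did not expect. I'll measure before going on.

Run:
```python
from h import *
for n in("w5","w7","w8"):
    im=cv2.imread(f"pics/{n}.png")[...,::-1].astype(int)
    m=(im[...,0]>90)&(im[...,1]<60)&(im[...,2]<60);m[:,:240]=0;m[:,340:]=0;m[:215]=0;m[300:]=0
    for rr in (225,235,245,255,265,275): 
        x=np.nonzero(m[rr])[0];print(n,rr,x.min() if len(x) else 0,x.max() if len(x) else 0,end=" | ")
    g=im[300].sum(1);print("\n fingers row300",[int(v) for v in g[225:335:3]])
s=r.state();R=np.array(s["tcp_rot"]);t=np.array(s["tcp_pos"])
c=cap("side");K=np.array(c["camera_matrix"])
def proj(p):
    d=np.array(c["attitude"]).T@(np.array(p)-c["position"]);return [round((K[0,2]-K[0,0]*d[0]/d[2]-180)*3.2),round((K[1,2]+K[1,1]*d[1]/d[2]-120)*3.2)]
for y in(-20,-11.5,0,11.5,20): print("tip",y,proj(t+R@[0,y,0]),proj(t+R@[0,y,-35]))
for z in(50,94): print("knob",z,proj([471.6,-11,z]),proj([472,-7,z]))
print(np.round(s["ft_force"],1),s["grasp_force"],R.round(4).tolist())
```

```text
w5 225 274 296 | w5 235 269 303 | w5 245 268 302 | w5 255 271 297 | w5 265 269 303 | w5 275 270 302 | 
 fingers row300 [103, 93, 64, 62, 63, 59, 59, 89, 121, 42, 53, 82, 98, 102, 122, 88, 105, 103, 103, 102, 95, 92, 89, 91, 92, 93, 102, 55, 55, 116, 87, 61, 62, 67, 64, 69, 93]
w7 225 277 294 | w7 235 269 301 | w7 245 267 301 | w7 255 271 299 | w7 265 270 302 | w7 275 269 303 | 
 fingers row300 [103, 91, 73, 71, 68, 65, 51, 85, 117, 35, 52, 103, 119, 101, 103, 106, 92, 102, 103, 99, 96, 105, 103, 87, 84, 81, 80, 56, 55, 118, 85, 61, 58, 58, 56, 66, 96]
w8 225 286 295 | w8 235 275 306 | w8 245 272 307 | w8 255 277 303 | w8 265 277 304 | w8 275 276 304 | 
 fingers row300 [108, 93, 66, 53, 67, 63, 58, 86, 118, 40, 54, 77, 58, 64, 63, 65, 65, 66, 67, 71, 82, 92, 110, 125, 107, 106, 98, 55, 49, 117, 84, 61, 64, 59, 69, 63, 93]
tip -20 [398, 283] [399, 240]
tip -11.5 [402, 278] [403, 235]
tip 0 [407, 271] [409, 228]
tip 11.5 [412, 263] [414, 221]
tip 20 [416, 258] [418, 217]
knob 50 [413, 279] [410, 281]
knob 94 [415, 226] [412, 228]
[-1.6 -1.1  5.6] 2.7051631090580486 [[0.9808, 0.1948, 0.0013], [0.1948, -0.9809, 0.0004], [0.0014, -0.0002, -1.0]]
```

Against the fixed finger edges, the knob has shifted about 2 mm under the right finger, and the push is upward. The side view also shows the fingertips ending near the top of the knob, so the finger is riding over it. I'll back off 5 mm and lower 15 mm for a proper hold.

>>> step_arm(
  plan=[0,2.5,0,0,0,0,0,5,0,0,0,0,0,5,0,0,0,0],
)

```text
time: 16.75
tcp_pos: [474.6, -8.9, 59.8]
tcp_rot: [[0.981, 0.195, 0.002], [0.195, -0.981, 0.001], [0.002, -0.0, -1.0]]
ft_force: [1.9, 2.2, 4.8]
grip_width: 22.9
grasp_force: 2.5
```

>>> step_arm(
  plan=[0,0,4,0,0,0,0,0,8,0,0,0,0,0,12,0,0,0,0,0,15,0,0,0,0,0,15,0,0,0],
)

```text
time: 17.38
tcp_pos: [477.8, -13.9, 56.8]
tcp_rot: [[0.98, 0.197, 0.005], [0.197, -0.98, -0.009], [0.004, 0.01, -1.0]]
ft_force: [-29.4, -10.8, 82.9]
grip_width: 23.0
grasp_force: 41.4
```

```bash
cat > red.py <<'E'
from h import *
import sys
c=cap("wrist");im=c["pixels"].astype(int);cv2.imwrite(f"pics/{sys.argv[1]}.png",c["pixels"][...,::-1])
m=(im[...,0]>90)&(im[...,1]<60)&(im[...,2]<60);m[:,:240]=0;m[:,340:]=0;m[:200]=0;m[320:]=0
ys,xs=np.nonzero(m);print("red rows",ys.min(),ys.max())
for rr in range(ys.min()+4,ys.max(),10):
    x=np.nonzero(m[rr])[0];print(rr,x.min(),x.max(),end=" | ") if len(x) else 0
for l,z in(("block",10),("clip_knob",72),("pivot",55)):
    for o in r.place_of(c,l)[:2]: print(l,round(o["confidence"],2),np.round(at(c,*o["point"],z),1))
E
python3 st.py;python3 red.py w9
```

```text
t 17.375 phi 197.09282532648808 R 115.28851540663555 yaw 11.38479568176547 pos [477.8 -13.9  56.8] F tool [-31.    6.  -82.9] grip 23.045963994840697
red rows 229 293
233 278 302 | 243 273 308 | 253 273 302 | 263 276 302 | 273 275 304 | 283 276 304 | block 0.79 [ 566.1 -169.4   10. ]
block 0.78 [503.7  66.3  10. ]
clip_knob 0.82 [473.2 -21.2  72. ]
```

Fingertips met something solid on the way down, so I'll raise again at once.

>>> step_arm(
  plan=[0,0,-10,0,0,0,0,0,-15,0,0,0,0,0,-18,0,0,0,0,0,-18,0,0,0],
)

```text
time: 18.23
tcp_pos: [472.2, -9.0, 61.0]
tcp_rot: [[0.981, 0.195, -0.002], [0.195, -0.981, 0.0], [-0.002, -0.001, -1.0]]
ft_force: [-1.3, 0.3, -0.4]
grip_width: 23.0
grasp_force: 0.0
```

```bash
python3 st.py;python3 red.py w10
python3 - <<'E'
from h import *
s=r.state();print(np.round(s["ft_force"],1),np.round(s["ft_torque"],2),s["grasp_force"])
# lowest dark/grey finger silhouette vs knob in side view
c=cap("side");im=c["pixels"];cv2.imwrite("pics/side10.png",im[...,::-1])
for rr in range(180,212,3): print(rr,[tuple(int(v) for v in im[rr,k]) for k in range(299,315,2)])
E
```

```text
t 18.225 phi 194.06100858130887 R 119.32975723464776 yaw 11.247367704289776 pos [472.2  -9.   61. ] F tool [ 0.5 -0.1  0.2] grip 22.95073486070685
red rows 220 282
224 284 308 | 234 279 314 | 244 279 313 | 254 283 304 | 264 282 304 | 274 284 304 | block 0.83 [ 566.7 -169.4   10. ]
block 0.65 [504.3  66.4  10. ]
clip_knob 0.83 [474.7 -19.5  72. ]
clip_knob 0.15 [515.1  49.2  72. ]
[-0.3 -0.7 -0.3] [ 0.02  0.02 -0.04] 0.0
180 [(255, 253, 166), (248, 196, 131), (72, 67, 66), (38, 39, 44), (37, 38, 42), (107, 108, 112), (122, 122, 127), (50, 49, 52)]
183 [(255, 249, 161), (255, 233, 160), (100, 86, 79), (50, 51, 56), (46, 47, 52), (128, 129, 135), (122, 122, 127), (45, 45, 49)]
186 [(184, 135, 82), (173, 139, 107), (75, 70, 70), (49, 50, 56), (45, 46, 50), (132, 132, 138), (116, 118, 123), (46, 45, 49)]
189 [(171, 125, 74), (167, 138, 114), (65, 62, 65), (49, 50, 55), (46, 47, 51), (130, 132, 137), (175, 114, 118), (216, 80, 56)]
192 [(80, 62, 49), (103, 95, 92), (130, 129, 134), (110, 111, 116), (95, 96, 101), (143, 145, 151), (179, 107, 111), (187, 70, 48)]
195 [(107, 83, 64), (101, 78, 60), (93, 72, 55), (98, 63, 49), (178, 47, 44), (203, 55, 53), (209, 40, 36), (156, 44, 36)]
198 [(101, 78, 62), (101, 78, 63), (101, 80, 63), (113, 67, 53), (181, 38, 33), (207, 39, 33), (208, 39, 35), (149, 46, 37)]
201 [(104, 82, 64), (102, 78, 61), (104, 79, 62), (116, 72, 55), (184, 40, 33), (207, 38, 33), (206, 39, 34), (146, 52, 42)]
204 [(255, 255, 255), (255, 255, 255), (255, 255, 255), (223, 141, 140), (194, 36, 30), (208, 40, 36), (202, 37, 33), (218, 51, 42)]
207 [(243, 244, 245), (227, 229, 230), (220, 222, 224), (209, 190, 191), (208, 111, 111), (207, 56, 51), (201, 54, 43), (154, 69, 53)]
210 [(116, 88, 66), (118, 89, 65), (119, 91, 68), (117, 92, 72), (120, 97, 77), (120, 93, 69), (120, 93, 71), (113, 89, 69)]
```

The numbers agree: the knob now sits about 9 mm off the tool centre, under the right finger, and the finger bottoms measure z≈95 in the side view. The real tips are therefore about 35 mm above the reported TCP. I'll re-centre with the jaw opened to 40 and go down step by step, watching force.

>>> step_arm(
  plan=[0,0,-6,0,0,0,0,5,-6,0,0,-4,0,9.5,-6,0,0,-7,0,9.5,-6,0,0,-7,0,9.5,0,0,0,-7,0,9.5,3,0,0,-7],
  jaw=40,
)

```text
time: 19.38
tcp_pos: [474.8, -18.3, 58.6]
tcp_rot: [[0.95, 0.313, -0.001], [0.313, -0.95, 0.0], [-0.001, -0.0, -1.0]]
ft_force: [0.6, -0.9, -0.4]
grip_width: 40.0
grasp_force: 0.0
```

>>> step_arm(
  plan=[0,0,3,0,0,0,0,0,6,0,0,0,0,0,6,0,0,0],
)

```text
time: 19.75
tcp_pos: [474.9, -18.4, 52.8]
tcp_rot: [[0.95, 0.313, -0.001], [0.313, -0.95, 0.0], [-0.001, -0.0, -1.0]]
ft_force: [-0.4, 0.1, -0.4]
grip_width: 40.2
grasp_force: 0.0
```

```bash
python3 st.py;python3 red.py w11
```

```text
t 19.75 phi 198.77755814334213 R 119.43640566554485 yaw 18.235496132555664 pos [474.9 -18.4  52.8] F tool [-0.2 -0.1 -0.3] grip 40.175756970165736
red rows 226 292
230 268 292 | 240 263 298 | 250 262 296 | 260 264 293 | 270 262 296 | 280 262 297 | 290 271 288 | block 0.95 [506.7  67.   10. ]
block 0.93 [ 567.9 -170.    10. ]
clip_knob 0.8 [475.  -19.5  72. ]
pivot 0.73 [587.8  19.3  55. ]
```

>>> step_arm(
  plan=[0,0,3,0,0,0,0,0,6,0,0,0,0,0,6,0,0,0],
)

```text
time: 20.48
tcp_pos: [474.7, -18.4, 46.7]
tcp_rot: [[0.95, 0.313, -0.001], [0.313, -0.95, 0.0], [-0.001, -0.0, -1.0]]
ft_force: [-0.4, -0.7, -0.3]
grip_width: 40.2
grasp_force: 0.0
```

>>> step_arm(
  plan=[0,0,3,0,0,0,0,0,6,0,0,0,0,0,6,0,0,0],
)

```text
time: 20.85
tcp_pos: [474.9, -18.5, 40.8]
tcp_rot: [[0.95, 0.313, -0.001], [0.313, -0.95, 0.0], [-0.001, -0.0, -1.0]]
ft_force: [0.2, -0.2, -0.1]
grip_width: 40.4
grasp_force: 0.0
```

>>> step_arm(
  plan=[0,0,3,0,0,0,0,0,5,0,0,0,0,0,5,0,0,0],
)

```text
time: 21.22
tcp_pos: [475.0, -18.5, 35.9]
tcp_rot: [[0.95, 0.313, -0.001], [0.313, -0.95, 0.0], [-0.0, -0.0, -1.0]]
ft_force: [-0.2, 1.0, 0.2]
grip_width: 40.0
grasp_force: 0.0
```

>>> step_arm(
  plan=[0,0,0,0,0,0,0,0,0,0,0,0,0,0,0,0,0,0],
  jaw=22,
)

```text
time: 21.6
tcp_pos: [475.3, -18.5, 36.3]
tcp_rot: [[0.95, 0.313, 0.0], [0.313, -0.95, -0.0], [0.0, 0.0, -1.0]]
ft_force: [0.1, 0.9, -0.2]
grip_width: 21.9
grasp_force: 0.0
```

```bash
python3 st.py;python3 red.py w12
python3 - <<'E'
from h import *
c=cap("side");im=c["pixels"]
for rr in range(180,212,3): print(rr,[tuple(int(v) for v in im[rr,k]) for k in range(301,317,3)])
E
```

```text
t 21.6 phi 198.85075202220997 R 119.07934943283402 yaw 18.239705873285118 pos [475.3 -18.5  36.3] F tool [ 0.2 -0.   0.1] grip 21.936918127486823
red rows 236 312
240 268 292 | 250 261 299 | 260 260 298 | 270 263 295 | 280 262 296 | 290 260 299 | 300 261 298 | 310 270 289 | block 0.82 [ 565.9 -169.3   10. ]
clip_knob 0.84 [475.7 -19.4  72. ]
clip_knob 0.59 [518.   47.1  72. ]
pivot 0.83 [587.4  21.2  55. ]
180 [(114, 84, 60), (49, 50, 55), (43, 45, 49), (41, 41, 45), (47, 49, 54), (211, 153, 97)]
183 [(141, 104, 71), (55, 56, 63), (54, 54, 61), (41, 42, 46), (45, 46, 52), (229, 170, 114)]
186 [(95, 75, 57), (50, 52, 58), (54, 56, 62), (41, 42, 46), (43, 44, 49), (255, 232, 142)]
189 [(177, 129, 75), (133, 119, 108), (49, 50, 55), (54, 55, 60), (112, 114, 119), (160, 123, 86)]
192 [(74, 59, 45), (109, 107, 109), (51, 52, 58), (74, 75, 80), (135, 115, 120), (156, 119, 79)]
195 [(103, 79, 62), (117, 115, 119), (48, 49, 56), (76, 78, 83), (120, 114, 119), (73, 59, 47)]
198 [(101, 78, 62), (111, 109, 111), (47, 48, 55), (82, 84, 89), (121, 109, 112), (67, 54, 43)]
201 [(103, 79, 62), (124, 112, 105), (161, 135, 139), (164, 144, 150), (140, 78, 75), (79, 63, 49)]
204 [(251, 251, 252), (210, 176, 175), (196, 36, 32), (208, 38, 31), (219, 50, 41), (101, 79, 63)]
207 [(213, 214, 217), (221, 220, 221), (209, 112, 111), (207, 51, 43), (154, 69, 53), (112, 90, 68)]
210 [(118, 89, 65), (118, 92, 70), (122, 98, 79), (122, 94, 71), (115, 90, 69), (114, 89, 68)]
```

The fingers now reach well down the knob, with their bottoms at about z 68 in the side view. Resuming the press.

>>> step_arm(
  plan=[0,-1,0,0,0,0.5,0,-2.1,0,0,0,1,0,-3.1,0,0,0,1.5,0.1,-4.2,0,0,0,2],
)

```text
time: 22.5
tcp_pos: [474.0, -14.6, 36.2]
tcp_rot: [[0.96, 0.279, -0.0], [0.279, -0.96, -0.0], [-0.0, 0.0, -1.0]]
ft_force: [0.3, -2.0, -0.2]
grip_width: 22.1
grasp_force: 0.8
```

>>> step_arm(
  plan=[0,-1,0,0,0,0.5,0,-2.1,0,0,0,1,0,-3.1,0,0,0,1.5,0.1,-4.2,0,0,0,2],
)

```text
time: 23.0
tcp_pos: [472.8, -10.4, 36.1]
tcp_rot: [[0.969, 0.245, -0.0], [0.245, -0.969, -0.0], [-0.0, -0.0, -1.0]]
ft_force: [-0.1, -2.6, 0.1]
grip_width: 21.7
grasp_force: 0.8
```

```bash
python3 st.py;python3 red.py w13
```

```text
t 23.0 phi 194.76908636982327 R 119.18600935052723 yaw 14.204304820934823 pos [472.8 -10.4  36.1] F tool [-1.3  0.8 -0. ] grip 21.690949435479503
red rows 236 312
240 272 296 | 250 266 303 | 260 264 303 | 270 268 300 | 280 267 302 | 290 266 304 | 300 267 304 | 310 275 295 | block 0.95 [ 568.9 -167.9   10. ]
block 0.91 [506.7  65.6  10. ]
clip_knob 0.59 [473.9 -14.2  72. ]
clip_knob 0.35 [509.  116.1  72. ]
pivot 0.62 [588.1  19.9  55. ]
```

>>> step_arm(
  plan=[0,-1,0,0,0,0.5,0,-2.1,0,0,0,1],
)

```text
time: 23.6
tcp_pos: [472.6, -8.6, 36.2]
tcp_rot: [[0.974, 0.229, 0.0], [0.229, -0.974, -0.001], [0.0, 0.001, -1.0]]
ft_force: [-0.1, -2.6, -1.8]
grip_width: 22.0
grasp_force: 1.5
```

>>> step_arm(
  plan=[0,-1,0,0,0,0.5,0,-2.1,0,0,0,1],
)

```text
time: 23.85
tcp_pos: [472.2, -6.8, 36.2]
tcp_rot: [[0.977, 0.212, 0.001], [0.212, -0.977, -0.001], [0.0, 0.001, -1.0]]
ft_force: [0.9, -4.9, -0.5]
grip_width: 22.0
grasp_force: 2.7
```

>>> step_arm(
  plan=[0,-1,0,0,0,0.5,0,-2.1,0,0,0,1],
)

```text
time: 24.1
tcp_pos: [471.8, -5.2, 36.2]
tcp_rot: [[0.981, 0.195, 0.001], [0.195, -0.981, -0.002], [0.0, 0.002, -1.0]]
ft_force: [2.1, -8.6, -2.2]
grip_width: 21.9
grasp_force: 3.8
```

>>> step_arm(
  plan=[0,-1,0,0,0,0.5,0,-2.1,0,0,0,1],
)

```text
time: 24.35
tcp_pos: [471.5, -3.6, 36.2]
tcp_rot: [[0.984, 0.178, 0.001], [0.178, -0.984, -0.003], [0.0, 0.003, -1.0]]
ft_force: [1.8, -9.8, -2.1]
grip_width: 22.2
grasp_force: 4.8
```

```bash
python3 st.py;python3 red.py w14
```

```text
t 24.35 phi 191.45412710183493 R 118.85844341818257 yaw 10.256792940802944 pos [471.5  -3.6  36.2] F tool [0.3 8.9 2.1] grip 22.229597749164945
red rows 237 312
241 272 297 | 251 266 303 | 261 265 303 | 271 269 301 | 281 268 302 | 291 266 305 | 301 267 304 | 311 277 294 | block 0.92 [ 567.6 -168.3   10. ]
block 0.84 [506.   65.9  10. ]
clip_knob 0.7 [ 430.4 -178.6   72. ]
clip_knob 0.58 [469.3  -6.3  72. ]
pivot 0.97 [586.7  19.2  55. ]
```

>>> step_arm(
  plan=[0,-1,0,0,0,0.5,0,-2,0,0,0,1],
)

```text
time: 24.95
tcp_pos: [471.3, -2.2, 36.2]
tcp_rot: [[0.987, 0.161, 0.001], [0.161, -0.987, -0.003], [0.001, 0.004, -1.0]]
ft_force: [2.3, -11.4, -2.0]
grip_width: 22.0
grasp_force: 5.7
```

```bash
python3 st.py
```

```text
t 24.95 phi 190.74783131453214 R 118.81556504115895 yaw 9.269999243828963 pos [471.3  -2.2  36.2] F tool [-0.3 10.7  2.1] grip 21.953058600418476
```

>>> step_arm(
  plan=[0,-0.4,0,0,0,0,0,-0.4,0,0,0,0,0,-0.4,0,0,0,0,0,-0.4,0,0,0,0,0,-0.4,0,0,0,0,0,-0.4,0,0,0,0,0,-0.4,0,0,0,0,0,-0.4,0,0,0,0,0,-0.4,0,0,0,0,0,-0.4,0,0,0,0],
)

```text
time: 26.35
tcp_pos: [471.2, -1.9, 36.2]
tcp_rot: [[0.987, 0.161, 0.001], [0.161, -0.987, -0.004], [0.0, 0.004, -1.0]]
ft_force: [2.7, -10.7, -2.3]
grip_width: 22.2
grasp_force: 5.7
```

```bash
python3 st.py; python3 red.py w15
```

```text
t 26.35 phi 190.6257925396458 R 118.86854112555945 yaw 9.283813288610842 pos [471.2  -1.9  36.2] F tool [-0.2 12.   2.6] grip 22.247880586060003
red rows 237 312
241 272 297 | 251 266 303 | 261 265 303 | 271 269 301 | 281 268 302 | 291 267 305 | 301 267 304 | 311 277 294 | block 0.86 [506.9  66.4  10. ]
clip_knob 0.79 [470.9  -5.6  72. ]
pivot 0.79 [587.5  20.6  55. ]
```

Settled at about 12 N at the knob for over 1.5 s, and the travel since contact (0.054 rad) matches about 13 N. Now I'll swing slowly back in 0.5° rows.

>>> step_arm(
  plan=[0,1,0,0,0,-0.5,0,2.1,0,0,0,-1,0,3.1,0,0,0,-1.5,0.1,4.2,0,0,0,-2,0.1,5.2,0,0,0,-2.5,0.2,6.3,0,0,0,-3,0.2,7.3,0,0,0,-3.5,0.3,8.4,0,0,0,-4,0.4,9.4,0,0,0,-4.5,0.5,10.5,0,0,0,-5,0.6,11.5,0,0,0,-5.5,0.7,12.5,0,0,0,-6],
)

```text
time: 28.2
tcp_pos: [473.3, -12.0, 36.2]
tcp_rot: [[0.965, 0.263, -0.0], [0.263, -0.965, 0.0], [-0.0, -0.0, -1.0]]
ft_force: [0.1, -0.4, 0.3]
grip_width: 21.8
grasp_force: 0.0
```

>>> step_arm(
  plan=[0,1,0,0,0,-0.5,0,2.1,0,0,0,-1,0,3.1,0,0,0,-1.5,0.1,4.2,0,0,0,-2,0.1,5.2,0,0,0,-2.5,0.2,6.3,0,0,0,-3,0.2,7.3,0,0,0,-3.5,0.3,8.4,0,0,0,-4,0.4,9.4,0,0,0,-4.5,0.5,10.5,0,0,0,-5,0.6,11.5,0,0,0,-5.5,0.7,12.5,0,0,0,-6],
)

```text
time: 29.7
tcp_pos: [477.4, -24.0, 36.2]
tcp_rot: [[0.932, 0.363, 0.0], [0.363, -0.932, -0.0], [0.0, 0.0, -1.0]]
ft_force: [0.5, 1.0, 0.3]
grip_width: 21.7
grasp_force: 0.7
```

```bash
python3 st.py; python3 red.py w16
```

```text
t 29.7 phi 201.71396396102978 R 119.05981975852296 yaw 21.27021563343107 pos [477.4 -24.   36.2] F tool [ 0.8 -1.   0. ] grip 21.669953872881948
red rows 236 311
240 264 289 | 250 258 296 | 260 258 295 | 270 260 292 | 280 258 292 | 290 256 295 | 300 258 294 | 310 267 285 | block 0.63 [504.8  65.8  10. ]
block 0.58 [ 566.3 -168.9   10. ]
clip_knob 0.58 [475.4 -22.   72. ]
clip_knob 0.42 [423.1 116.2  72. ]
pivot 0.83 [587.9  20.9  55. ]
```

Block unmoved, drag about 1 N. Continuing: slow until the toe is off, then 2° rows.

>>> step_arm(
  plan=[0,1,0,0,0,-0.5,0,2.1,0,0,0,-1,0,3.1,0,0,0,-1.5,0.1,4.2,0,0,0,-2,0.1,5.2,0,0,0,-2.5,0.2,6.3,0,0,0,-3,0.2,7.3,0,0,0,-3.5,0.3,8.4,0,0,0,-4,0.4,9.4,0,0,0,-4.5,0.5,10.5,0,0,0,-5,0.6,11.5,0,0,0,-5.5,0.7,12.5,0,0,0,-6],
)

```text
time: 31.55
tcp_pos: [482.6, -35.3, 36.2]
tcp_rot: [[0.889, 0.458, 0.0], [0.458, -0.889, 0.0], [0.0, -0.0, -1.0]]
ft_force: [-0.3, 0.3, 0.4]
grip_width: 21.8
grasp_force: 0.4
```

>>> step_arm(
  plan=[0,2.1,0,0,0,-1,0.1,4.2,0,0,0,-2,0.2,6.3,0,0,0,-3,0.3,8.4,0,0,0,-4,0.5,10.5,0,0,0,-5,0.7,12.5,0,0,0,-6,1.2,16.7,0,0,0,-8,1.8,20.8,0,0,0,-10,2.6,24.9,0,0,0,-12,3.6,29,0,0,0,-14,4.6,33.1,0,0,0,-16,5.9,37.1,0,0,0,-18],
)

```text
time: 33.05
tcp_pos: [504.6, -65.8, 36.1]
tcp_rot: [[0.703, 0.711, -0.0], [0.711, -0.703, 0.0], [-0.0, -0.0, -1.0]]
ft_force: [-0.7, 1.0, -0.3]
grip_width: 22.4
grasp_force: 0.5
```

```bash
python3 st.py; python3 red.py w17
```

```text
t 33.05 phi 225.82166467137415 R 119.60947922564296 yaw 45.33761535421347 pos [504.6 -65.8  36.1] F tool [-0.2 -0.3  0.2] grip 22.3995286699409
red rows 234 309
238 265 290 | 248 258 297 | 258 258 297 | 268 260 288 | 278 259 291 | 288 257 296 | 298 258 295 | 308 269 284 | block 0.91 [504.7  65.8  10. ]
block 0.67 [ 567.8 -171.3   10. ]
clip_knob 0.64 [504.3 -64.9  72. ]
pivot 0.87 [588.3  20.7  55. ]
```

>>> step_arm(
  plan=[0.1,4.2,0,0,0,-2,0.3,8.4,0,0,0,-4,0.7,12.5,0,0,0,-6,1.2,16.7,0,0,0,-8,1.8,20.8,0,0,0,-10,2.6,24.9,0,0,0,-12,3.6,29,0,0,0,-14,4.6,33.1,0,0,0,-16,5.9,37.1,0,0,0,-18,7.2,41,0,0,0,-20,8.7,45,0,0,0,-22],
)

```text
time: 34.78
tcp_pos: [542.8, -91.1, 36.1]
tcp_rot: [[0.385, 0.923, -0.0], [0.923, -0.385, 0.0], [-0.0, -0.0, -1.0]]
ft_force: [-1.1, 0.7, -0.4]
grip_width: 22.4
grasp_force: 0.5
```

>>> step_arm(
  plan=[0,1,0,0,0,-0.5,0,2.1,0,0,0,-1,0,3.1,0,0,0,-1.5,0.1,4.2,0,0,0,-2],
)

```text
time: 35.28
tcp_pos: [546.7, -92.7, 36.2]
tcp_rot: [[0.354, 0.935, -0.0], [0.935, -0.354, -0.0], [-0.0, -0.0, -1.0]]
ft_force: [-0.8, 1.0, -0.3]
grip_width: 22.1
grasp_force: 0.5
```

```bash
python3 st.py; python3 red.py w18
```

```text
t 35.275 phi 249.85900370614127 R 120.0611078317465 yaw 69.2705617218079 pos [546.7 -92.7  36.2] F tool [ 0.5 -0.8  0.4] grip 22.09616142268108
red rows 232 307
236 264 289 | 246 257 296 | 256 258 297 | 266 259 289 | 276 258 290 | 286 256 295 | 296 257 294 | 306 269 283 | block 0.82 [504.7  68.6  10. ]
block 0.69 [ 567.  -170.5   10. ]
clip_knob 0.86 [546.1 -91.5  72. ]
pivot 0.55 [589.1  21.4  55. ]
```

Now feel for the park pin.

>>> step_arm(
  plan=[0,1,0,0,0,-0.5,0,2.1,0,0,0,-1],
)

```text
time: 35.88
tcp_pos: [548.6, -93.4, 36.2]
tcp_rot: [[0.338, 0.941, -0.0], [0.941, -0.338, 0.0], [-0.0, -0.0, -1.0]]
ft_force: [-0.9, 1.5, 0.5]
grip_width: 22.2
grasp_force: 0.5
```

>>> step_arm(
  plan=[0,1,0,0,0,-0.5,0,2.1,0,0,0,-1],
)

```text
time: 36.12
tcp_pos: [550.8, -94.1, 36.2]
tcp_rot: [[0.321, 0.947, -0.0], [0.947, -0.321, 0.0], [0.0, -0.0, -1.0]]
ft_force: [-0.3, 1.0, 0.2]
grip_width: 22.1
grasp_force: 0.5
```

>>> step_arm(
  plan=[0,1,0,0,0,-0.5,0,2.1,0,0,0,-1],
)

```text
time: 36.38
tcp_pos: [552.7, -94.8, 36.2]
tcp_rot: [[0.305, 0.952, -0.0], [0.952, -0.305, 0.0], [0.0, -0.0, -1.0]]
ft_force: [-1.2, 0.6, 0.7]
grip_width: 21.9
grasp_force: 0.5
```

```bash
python3 st.py; python3 red.py w19
```

```text
t 36.375 phi 252.9215907471808 R 120.09721086974746 yaw 72.2673112418263 pos [552.7 -94.8  36.2] F tool [ 0.8 -0.4  0. ] grip 21.934306386382694
red rows 232 307
236 264 290 | 246 257 297 | 256 258 297 | 266 259 289 | 276 258 290 | 286 256 295 | 296 258 294 | 306 270 282 | block 0.67 [504.5  68.9  10. ]
clip_knob 0.76 [551.2 -93.1  72. ]
pivot 0.84 [588.   21.5  55. ]
```

>>> step_arm(
  plan=[0,1,0,0,0,-0.5,0,2.1,0,0,0,-1],
)

```text
time: 36.98
tcp_pos: [554.6, -95.5, 36.2]
tcp_rot: [[0.288, 0.958, -0.0], [0.958, -0.288, 0.0], [-0.0, -0.0, -1.0]]
ft_force: [-1.2, 0.1, 0.8]
grip_width: 22.2
grasp_force: 0.5
```

>>> step_arm(
  plan=[0,1,0,0,0,-0.5,0,2.1,0,0,0,-1],
)

```text
time: 37.22
tcp_pos: [556.7, -96.1, 36.2]
tcp_rot: [[0.271, 0.963, -0.0], [0.963, -0.271, 0.0], [0.0, -0.0, -1.0]]
ft_force: [-0.4, 0.6, 0.7]
grip_width: 22.2
grasp_force: 0.5
```

>>> step_arm(
  plan=[0,1,0,0,0,-0.5,0,2.1,0,0,0,-1],
)

```text
time: 37.48
tcp_pos: [558.7, -96.6, 36.1]
tcp_rot: [[0.254, 0.967, -0.0], [0.967, -0.254, 0.0], [0.0, -0.0, -1.0]]
ft_force: [-1.7, 1.2, 0.4]
grip_width: 22.2
grasp_force: 0.5
```

```bash
python3 st.py; python3 red.py w20
```

```text
t 37.475 phi 255.90434963716086 R 120.21493479584986 yaw 75.26885162845451 pos [558.7 -96.6  36.1] F tool [ 0.7 -0.7  0.1] grip 22.16526364286293
red rows 231 307
235 265 289 | 245 257 296 | 255 258 297 | 265 259 289 | 275 258 289 | 285 256 295 | 295 257 294 | 305 267 284 | block 0.97 [502.7  66.6  10. ]
clip_knob 0.93 [557.6 -96.   72. ]
pivot 0.6 [589.4  19.7  55. ]
```

>>> step_arm(
  plan=[0,1,0,0,0,-0.5,0,2.1,0,0,0,-1],
)

```text
time: 38.08
tcp_pos: [560.6, -97.2, 36.2]
tcp_rot: [[0.237, 0.971, -0.0], [0.971, -0.237, 0.0], [0.0, -0.0, -1.0]]
ft_force: [-0.4, 0.3, 0.1]
grip_width: 22.3
grasp_force: 0.5
```

>>> step_arm(
  plan=[0,1,0,0,0,-0.5,0,2.1,0,0,0,-1],
)

```text
time: 38.33
tcp_pos: [562.8, -97.6, 36.2]
tcp_rot: [[0.22, 0.975, -0.0], [0.975, -0.22, 0.0], [0.0, -0.0, -1.0]]
ft_force: [-0.6, 1.1, 1.2]
grip_width: 22.2
grasp_force: 0.5
```

>>> step_arm(
  plan=[0,1,0,0,0,-0.5,0,2.1,0,0,0,-1],
)

```text
time: 38.58
tcp_pos: [563.6, -97.7, 36.0]
tcp_rot: [[0.203, 0.979, -0.003], [0.979, -0.203, 0.001], [0.0, -0.003, -1.0]]
ft_force: [-6.4, 3.0, 5.1]
grip_width: 22.1
grasp_force: 3.1
```

```bash
python3 st.py; python3 red.py w21
```

```text
t 38.575 phi 258.28479011633766 R 120.21783630981001 yaw 78.26771089168072 pos [563.6 -97.7  36. ] F tool [ 1.3 -5.1 -3.4] grip 22.08125954525608
red rows 231 307
235 265 289 | 245 257 296 | 255 258 297 | 265 259 288 | 275 258 289 | 285 256 295 | 295 257 294 | 305 267 285 | block 0.96 [505.8  67.9  10. ]
block 0.63 [ 568.5 -171.2   10. ]
clip_knob 0.64 [561.  -97.3  72. ]
pivot 0.6 [587.7  20.3  55. ]
```

The pin is felt at 258°, as predicted. I'll centre, open and lift away.

>>> step_arm(
  plan=[0,-1.5,0,0,0,0,0,-3,0,0,0,0,0,-3,0,0,0,0],
)

```text
time: 39.3
tcp_pos: [562.3, -97.7, 36.3]
tcp_rot: [[0.204, 0.979, 0.001], [0.979, -0.204, -0.0], [-0.0, 0.001, -1.0]]
ft_force: [-0.0, -0.2, 0.0]
grip_width: 22.1
grasp_force: 0.0
```

>>> step_arm(
  plan=[0,0,0,0,0,0,0,0,0,0,0,0,0,0,0,0,0,0,0,0,-20,0,0,0,0,0,-45,0,0,0,0,0,-90,0,0,0,0,0,-150,0,0,0,0,0,-150,0,0,0,0,0,-150,0,0,0],
  jaw=42,
)

```text
time: 40.42
tcp_pos: [561.8, -97.5, 186.3]
tcp_rot: [[0.204, 0.979, 0.001], [0.979, -0.204, -0.0], [-0.0, 0.001, -1.0]]
ft_force: [0.1, -0.7, -0.5]
grip_width: 42.0
grasp_force: 0.0
```

```bash
python3 st.py
python3 - <<'E'
from h import *
for n in("wrist","top","side"):
    c=cap(n);print(n)
    for l,z in(("block",10),("stop",10),("clip_knob",72),("pivot",55)):
        for o in r.place_of(c,l)[:2]: print(l,round(o["confidence"],2),np.round(o["point"]),np.round(at(c,*o["point"],z),1))
    if n=="wrist":
        im=c["pixels"].astype(int);m=(im[...,2]>im[...,0]+60)&(im[...,2]>100);y,x=np.nonzero(m);print("blue",len(y),at(c,y.mean(),x.mean(),40) if len(y) else 0)
        for o in r.outline_of(c,"block"):
            y,x=np.nonzero(o["pixels"]);P=np.array([at(c,a,b,40)[:2] for a,b in zip(y,x)]).astype(np.float32);print(cv2.minAreaRect(P))
E
```

```text
t 40.425 phi 257.45130816803584 R 120.39750536987924 yaw 78.23772382471337 pos [561.8 -97.5 186.3] F tool [-0.1 -0.5  0.4] grip 41.96422231961792
wrist
block 0.93 [243. 304.] [ 572.  -175.3   10. ]
clip_knob 0.55 [193. 282.] [562.3 -96.4  72. ]
pivot 0.73 [ 63. 286.] [589.9  20.7  55. ]
pivot 0.25 [ 47. 199.] [514.   55.6  55. ]
blue 144 [320.71342673 190.38559089  40.        ]
((567.5040893554688, -166.82525634765625), (78.22847747802734, 46.24921798706055), 10.212701797485352)
top
block 0.48 [189. 367.] [ 555.9 -178.9   10. ]
stop 0.48 [216. 236.] [488.6 168.   10. ]
stop 0.22 [184. 338.] [ 570.4 -104.3   10. ]
clip_knob 0.87 [183. 336.] [559.4 -89.3  72. ]
pivot 0.87 [172. 289.] [594.4  27.8  55. ]
side
block 0.76 [234. 278.] [502.8  77.   10. ]
block 0.76 [190. 310.] [ 552.9 -157.2   10. ]
stop 0.74 [252. 260.] [494.9 157.   10. ]
stop 0.37 [285. 311.] [349.5 188.8  10. ]
clip_knob 0.63 [174. 295.] [ 573.9 -108.6   72. ]
pivot 0.59 [197. 261.] [589.9  20.4  55. ]
pivot 0.51 [280. 311.] [329.7 224.7  55. ]
```

The clip is parked, with the knob at (562,-97) where the pin was felt. One numerical check that the block is still up against the screw: I'll move above it and compare the bracket–block distance with the pressed picture.

>>> step_arm(
  plan=[77,-59,0,0,0,0,77,-59,0,0,0,0,77,-59,0,0,0,0,77,-59,0,0,0,0],
)

```text
time: 41.88
tcp_pos: [520.2, -10.4, 186.5]
tcp_rot: [[0.203, 0.979, 0.001], [0.979, -0.203, -0.001], [-0.0, 0.001, -1.0]]
ft_force: [-0.6, -0.6, 0.3]
grip_width: 41.9
grasp_force: 0.0
```

```bash
cat > gap.py <<'E'
from h import *
c=cap("wrist");s=r.state();R0=np.array(s["tcp_rot"]);t0=np.array(s["tcp_pos"])
Rel=R0.T@np.array(c["attitude"]);pr=R0.T@(np.array(c["position"])-t0)
cv2.imwrite("pics/w22.png",c["pixels"][...,::-1])
def pose(x,y,z,yaw):
    a=np.radians(yaw);R=np.array([[np.cos(a),np.sin(a),0],[np.sin(a),-np.cos(a),0],[0,0,-1]]);return R@pr+[x,y,z],R@Rel
K=np.array(c["camera_matrix"])
def rect(img,p,A,name):
    # orthorectify at z=40 in fixture frame: y (col) 0..110, x(row) -45..45, 2px/mm... 
    yaw=.14;o=np.array([504,78.8]);Y,X=np.meshgrid(np.arange(0,110,.5),np.arange(-40,40,.5))
    W=np.stack([o[0]+X*np.cos(yaw)-Y*np.sin(yaw),o[1]+X*np.sin(yaw)+Y*np.cos(yaw),np.full_like(X,40)],-1)
    d=(W-p)@A;v0,v1,v2=d[...,0],-d[...,1],-d[...,2];h=np.hypot(v0,v1);th=np.arctan2(h,v2)/h
    o=cv2.remap(img,(K[0,2]+K[0,0]*th*v0).astype(np.float32),(K[1,2]+K[1,1]*th*v1).astype(np.float32),1)
    cv2.imwrite(f"pics/{name}.png",o[...,::-1]);o=o.astype(int)
    for xr in(-15,15):
        k=int((xr+40)*2);seg=np.median(o[k-8:k+8],axis=0)
        oak=(seg[:,0]>seg[:,2]+60);bl=seg[:,2]>seg[:,0]+40
        print(name,xr,"oak end",np.nonzero(oak)[0].max()/2 if oak.any() else None,"blue start",np.nonzero(bl)[0].min()/2 if bl.any() else None)
rect(c["pixels"],np.array(c["position"]),np.array(c["attitude"]),"r22")
for n,P in dict(w15=(471.2,-1.9,36.2,9.28),w16=(477.4,-24,36.2,21.27),w8=(473.1,-4,59.8,11.2),w7=(476.7,-20.3,59.2,19.2),w4=(505.3,-66.3,59.2,45.2)).items():
    rect(cv2.imread(f"pics/{n}.png")[...,::-1].copy(),*pose(*P),"r"+n)
E
python3 gap.py
```

```text
r22 -15 oak end 40.5 blue start 74.0
r22 15 oak end 41.0 blue start 74.0
rw15 -15 oak end 41.0 blue start 60.5
rw15 15 oak end 41.0 blue start 60.5
rw16 -15 oak end 41.0 blue start 59.0
rw16 15 oak end 41.0 blue start 59.0
rw8 -15 oak end 40.5 blue start 62.5
rw8 15 oak end 40.5 blue start 62.5
rw7 -15 oak end 40.5 blue start 62.0
rw7 15 oak end 41.0 blue start 61.5
rw4 -15 oak end 26.0 blue start 59.5
rw4 15 oak end 25.5 blue start 58.5
```

The block's end is at 40.5–41.0 mm now, against 41.0 mm when pressed, so it is still at the stop within 0.5 mm.

```bash
python3 -c "
from bench import r
print(r.hand_in())"
```

```text
the job is handed in; nothing more can be done
None
```

The job is handed in: the clip pressed the block to the stop with about 12 N at the knob for over a second, then went back to its park pin, and the block still reads at the stop within 0.5 mm; before that, a fingertip rode onto the knob's top and pressed down on it with about 83 N for a moment, which may count against the job.

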